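# Fold out the wall hook and hang up the carved medallion

## Robot

A 7-joint arm with a two-finger parallel gripper is mounted at the origin on the work surface. World frame = base frame: x ahead of the robot, y to its left, z up, the work surface at z = 0. Lengths are in m, angles in rad, forces in N, time in s.
With the tool pointing down it reaches from about 0.425 to 0.825 m from the base axis. Payload 3.6 kg.
Tool frame: the origin (TCP) lies at the very end of the fingers, on their centre line; the grasp point (between the pads) lies 19 mm behind it; z points along the fingers, y is the direction in which the jaws open and shut (so a half turn about z gives the same grasp; the last joint's range is limited). The gripper opens to 85 mm and grips with 20 to 120 N. Pads are 22 mm wide; open, the fingers measure 114 mm over their backs; the gripper's body (76 mm by 85 mm) begins 54 mm behind the grasp point. The pads swing forward as they close: fully open they stand 13 mm farther back than shut.
Start: joints at [1.2, 0.615, -0.013, 1.423, 0.008, 1.103, -0.04], TCP at [0.219, -0.612, 0.231] pointing down, gripper open.
Joint ranges: [-3.12, 3.12], [-0.3, 2.06], [-1.34, 1.32], [0.26, 2.42], [-1.36, 4.5], [0.01, 1.98], [-2.84, 2.84]. Speed limits (rad/s): [2.79, 2.79, 3.14, 3.14, 3.14, 3.14, 3.14].

## Interface

Orientations are given as a 3x3 rotation matrix whose columns are the frame's x, y, z axes.
In Python, from bench import ctrl gives the robot as it stands. Calls block until the motion is done:
- ctrl.move_pose(position, orientation): joint-space move of the TCP to a pose.
- ctrl.move_l(position, rot=None, velocity=0.15, threshold=None): straight line of the TCP; rot=None keeps the orientation; velocity is the mean speed in m/s. With threshold (N) it stops when the force on the tool has changed by that much, and returns True; else False.
- ctrl.movej(angles): joint-space move.
- ctrl.command_gripper(opening, force=None): finger opening in m; force is the grip in N (None keeps the last); returns when the fingers have stopped.
- ctrl.pause(seconds).
- ctrl.solve_ik(position, orientation): joint angles nearest the present ones, or None.
- ctrl.grab_frame(name): name is "side" or "top" or "wrist"; returns a dict with "frame" (480x640x3 uint8, blue, green, red), "camera_matrix" (3x3 intrinsics, pixels), "position" and "orientation" of the camera in the world; the wrist camera has in their place "mount" (4x4, takes a point from camera to tool coordinates, whose origin is the TCP and whose axes are the flange's). Camera axes: x right, y up, looking along -z (the intrinsics and any distortion apply to the point x, -y, -z); pixel columns grow to the right and rows downward; lengths in m; the calibration is good to about 2 mm. A picture is of the moment at which its call begins: read the wrist's pose just before it. There is no depth.
A pose or a line that the arm cannot do raises ctrl.PlanningError and nothing moves.
- ctrl.job_done(): hands the job in, once; it reports no verdict.
Readings, each from a call of its own:
- ctrl.get_time(): time.
- ctrl.get_q(): joint angles.
- ctrl.get_joint_vel(): joint speeds.
- ctrl.get_tau(): joint torques, N m.
- ctrl.get_eef_pos(): TCP position.
- ctrl.get_tcp_rot(): TCP orientation.
- ctrl.get_contact_force(): force on the tool from outside, world axes, zero at the start.
- ctrl.get_torque(): the same for the moment, N m.
- ctrl.get_opening(): finger opening in m.
Only numpy, scipy, OpenCV 4.12 (cv2) and the standard library are available. Lean on these libraries where they do the work, as an engineer would, in place of code of your own. Each camera call takes 0.05 s, during which the arm holds its last target.

## Task

Swing the folding brass hook on the tool board fully out until it bears on its stop, easing it there without forcing it. Then take the round oak medallion from the rack, pass its hanging slot over the upturned end of the hook and, still holding it, lower it gently until the hook carries it, then let go so that it hangs there upright and still. Leave the other things on the bench where they are.

Things in the scene. Friction and masses are not known exactly. Their poses are not given: they have to be found in the camera images.
- board: Upright fixed wooden tool board, 225 mm high, at the left of the bench. Origin on the bench top in the plane of its front face; -x points straight out of that face, y along the board, z up. It fills x 0 to 20, y -55 to 160 mm; foot and brackets behind it (to x 130, y -35 to 155 mm). Fixed gouges on the front at y 105 to 155 mm stand 22 mm proud. No more than 18 N may be put on board or hook.
- hook_nominal (a point): Nominal point on the hook's upright hinge axis, level with the top of its arm; fixed to the board, 16 mm in front of its face, 200 mm high, same axes. The hook's plate is screwed on through slots: the true place is not measured, it lies up to 13 mm either way along y and up to 8 mm higher or lower (x is exact). It does not shift in use; find it by touch or sight.
- hook (a joint): Brass hook's angle, rad. 0: folded along the board, arm to the board's -y, its outer half past the board's end, free behind, so a finger can push it out. 1.571: rigid stop, arm straight out (board -x). Starts 0 to 0.2. Fully out: above 1.52. Stiff hinge (0.25 N m), stays put. Arm 10 mm thick, centred on the axis, 14 high, 120 mm long; its last 10 mm turn up 12 mm above its top.
- medallion: Round carved pale oak panel, loose, 14 mm thick (x), 202 mm high (z), faces alike, 0.15 to 0.25 kg; origin mid-underside. Stands in one rack slot (17 wide, 24 mm deep), origin 8 mm up. Disc of 112 mm diameter, above it a tab 70 mm wide (y) with a hanging slot through along x: y -13 to 13, z 113 to 170 mm. Grip the solid strip above it (z 170 to 202 mm) from above, across the 14 mm.
- slot_top (a point): Middle of the upper edge of the medallion's hanging slot, the edge that rests on the hook: 170 mm above the medallion's origin, 32 mm below its top.
- rack: Fixed dark wooden rack, 170 x 150 mm, base 8 mm thick, with two parallel slots along its y axis at x = -45 and +45 mm; slot walls 10 mm thick, 24 mm high above the base. Origin at the middle of its underside.
- plaque: Bystander: square dark plaque with green field, 110 mm wide, 115 mm high, 14 mm thick, standing in the rack's other slot. Origin at the middle of its underside.
- mallet: Bystander: turned wooden carver's mallet standing on its head, 80 mm diameter, 240 mm tall. Origin at the middle of its underside.
- oil_jar: Bystander: amber glass jar, 68 mm diameter, 100 mm tall. Origin at the middle of its underside.
- gouge_a: Bystander: gouge with orange handle lying on the bench, 225 mm long along x. Origin under its ferrule.
- gouge_b: Bystander: gouge with pale wooden handle lying on the bench, 225 mm long along x. Origin under its ferrule.
- bench_brush: Bystander: bench brush lying on its bristle block, 200 x 50 x 55 mm high. Origin at the middle of its underside.
- oak_block: Bystander: oak block 90 x 70 x 50 mm. Origin at the middle of its underside.
Mind the look-alikes: they are no part of the job. Of the things that look like the medallion, the larger one is meant.

How it is judged:
On the way, in this order (a step that is already met when the one before it is completed fails the run):
1. the hook is swung fully out to its stop (value of joint hook above 1.52 rad), for 0.2 s.
2. the medallion is lifted out of the rack, the hook still out (value of joint hook above 1.52 rad and height (world z) of slot_top above 0.207 m and contact force between medallion and rack below 0.05 N and contact force between medallion and the fingers above 1 N), for 0.1 s.
3. still held by the gripper, the medallion is lowered until the hook carries it (x of slot_top in the frame of board between -0.12 and -0.03 m and y of slot_top in the frame of board between -0.03 and 0.03 m and height (world z) of slot_top between 0.184 and 0.216 m and angle between medallion's own z axis and vertical below 0.2 rad and contact force between medallion and board above 0.8 N and value of joint hook above 1.52 rad and contact force between medallion and the fingers above 1 N), for 0.2 s.
At the end, for the whole second after the job is handed in: Hook above 1.52 rad. Medallion hangs on its arm by the slot, released, below 0.05 m/s, within 0.2 rad of upright, bearing with over 0.8 N; slot's upper edge 30 to 120 mm in front of the board's face, within 30 mm of its origin along y, 184 to 216 mm high (x of slot_top in the frame of board between -0.12 and -0.03 m and y of slot_top in the frame of board between -0.03 and 0.03 m and height (world z) of slot_top between 0.184 and 0.216 m and angle between medallion's own z axis and vertical below 0.2 rad and contact force between medallion and board above 0.8 N and value of joint hook above 1.52 rad and linear speed of medallion below 0.05 m/s and contact force between medallion and the fingers below 0.05 N and contact force between medallion and rack below 0.05 N); the robot touches nothing.
It fails at once if the fingers press on the hook or board with more than 18 N (contact force between the fingers and board above 18 N).
It fails at once if the rest of the arm presses on the hook or board with more than 18 N (contact force between the arm and board above 18 N).
It fails at once if the medallion presses on the hook or board with more than 18 N (contact force between medallion and board above 18 N).
It fails at once if another thing on the bench is moved by more than 30 mm (distance of any of plaque, mallet, oil_jar, gouge_a, gouge_b, bench_brush, oak_block from where it was at the start of the episode above 0.03 m).
It also fails if it takes over 72 s, if anything falls off the work surface, if the arm or the gripper's body presses on something with over 40 N, if the wrist force passes 120 N, or if a joint passes its speed limit or range.

## Working session

There is one attempt and no reset: what is moved stays moved. The work goes in short steps, each a Python script; the robot and the scene stay as the last script left them, time stands still between calls to the robot, and variables do not carry over. Pictures are saved under pics/ and viewed, and the job is handed in when it is done.

```bash
ls; mkdir -p pics; python3 - <<'E'
from bench import ctrl
import cv2,numpy as np
for n in ["side","top","wrist"]:
    f=ctrl.grab_frame(n); cv2.imwrite(f"pics/{n}0.png",f["frame"])
    print(n,{k:np.round(v,4).tolist() for k,v in f.items() if k!="frame"})
print(ctrl.get_time(),ctrl.get_eef_pos(),ctrl.get_tcp_rot(),ctrl.get_opening())
E
```

```text
pics
side {'camera_matrix': [[447.9166, 0.0, 314.5758], [0.0, 447.9166, 239.6069], [0.0, 0.0, 1.0]], 'position': [0.0386, 0.6603, 0.8504], 'orientation': [[-0.7647, 0.4388, -0.4718], [-0.6442, -0.5045, 0.5748], [0.0142, 0.7436, 0.6685]]}
top {'camera_matrix': [[438.8357, 0.0, 324.8152], [0.0, 438.8357, 242.0026], [0.0, 0.0, 1.0]], 'position': [0.4731, 0.0304, 1.2699], 'orientation': [[0.0016, 0.9981, -0.0615], [-0.9997, 0.0001, -0.0248], [-0.0247, 0.0615, 0.9978]]}
wrist {'camera_matrix': [[417.3575, 0.0, 319.7633], [0.0, 417.3575, 249.7826], [0.0, 0.0, 1.0]], 'mount': [[0.0004, 0.9641, 0.2654, 0.067], [1.0, -0.0003, -0.0006, -0.0009], [-0.0005, 0.2654, -0.9641, -0.1435], [0.0, 0.0, 0.0, 1.0]]}
0.15 [ 0.21889527 -0.6114108   0.23037729] [[ 9.41472345e-01  3.37089457e-01 -7.21785557e-04]
 [ 3.37090227e-01 -9.41470414e-01  1.90756505e-03]
 [-3.65196806e-05 -2.03922660e-03 -9.99997920e-01]] 0.08562022028030007
```

View pics/side0.png

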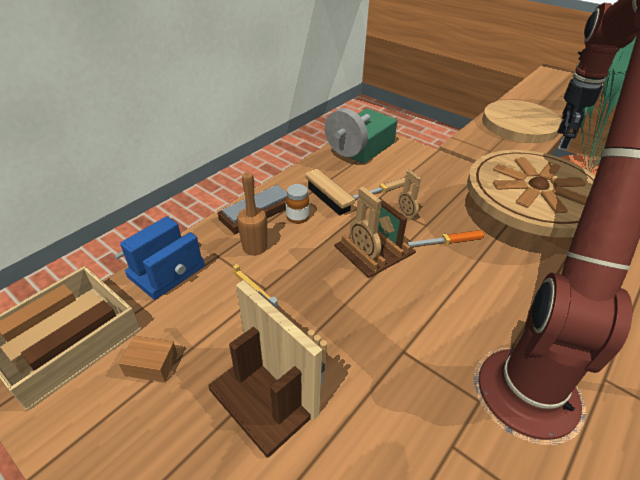

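View pics/top0.png

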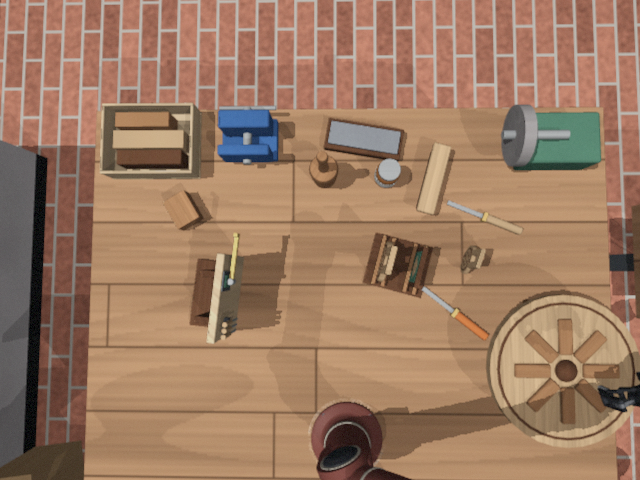

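View pics/wrist0.png

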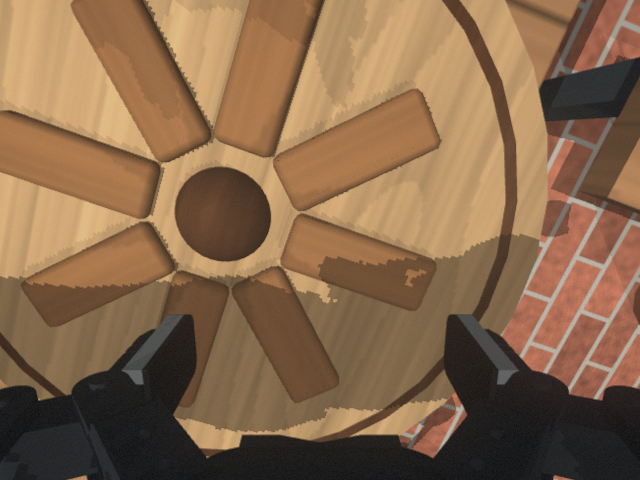

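```bash
python3 - <<'E'
import cv2
t=cv2.imread("pics/top0.png"); s=cv2.imread("pics/side0.png")
a=cv2.resize(t[220:350,180:260],None,fx=4.5,fy=4.5,interpolation=cv2.INTER_CUBIC)
b=cv2.resize(t[220:310,355:445],None,fx=4.5,fy=4.5,interpolation=cv2.INTER_CUBIC)
cv2.imwrite("pics/t_board.png",a);cv2.imwrite("pics/t_rack.png",b)
cv2.imwrite("pics/s_rack.png",cv2.resize(s[180:285,330:430],None,fx=5,fy=5,interpolation=cv2.INTER_CUBIC))
cv2.imwrite("pics/s_board.png",cv2.resize(s[255:430,205:335],None,fx=3.4,fy=3.4,interpolation=cv2.INTER_CUBIC))
E
```

```text
(no output)
```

View pics/t_board.png

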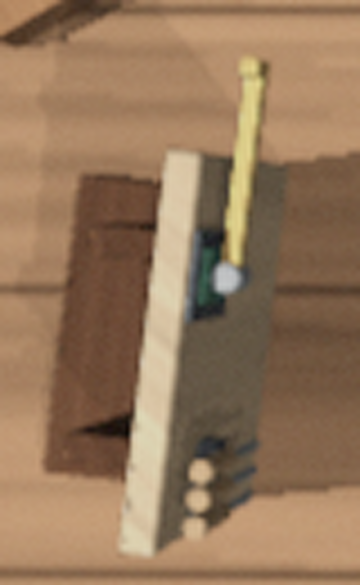

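View pics/t_rack.png

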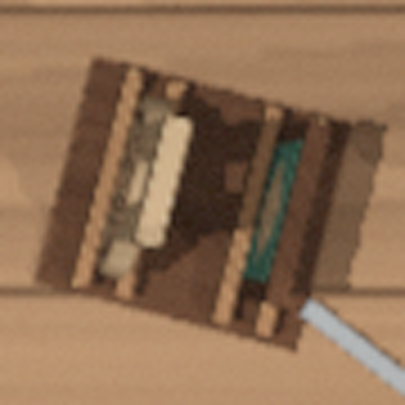

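View pics/s_rack.png

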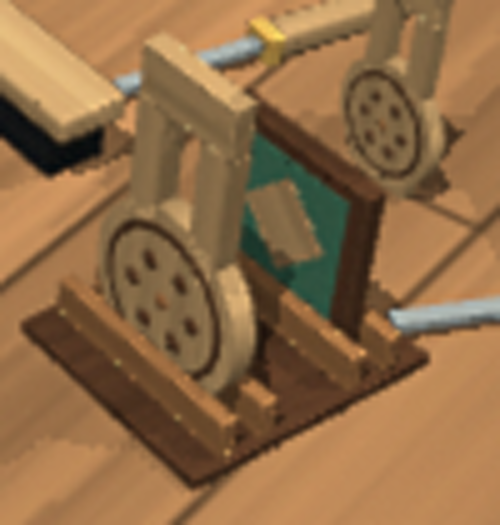

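View pics/s_board.png

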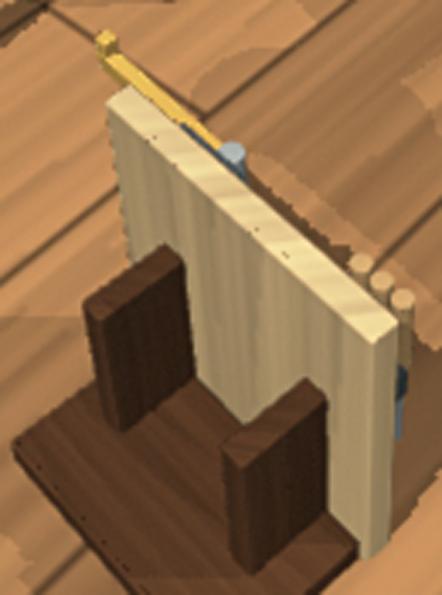

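```bash
cat > h.py <<'E'
import numpy as np, cv2
from bench import ctrl
def ray(f,px,pose=None):
    K=f["camera_matrix"]; p=np.linalg.inv(K)@[px[0],px[1],1.]
    d=np.array([p[0],-p[1],-1.])
    if pose is None: R,o=np.array(f["orientation"]),np.array(f["position"])
    else: R,o=pose
    return np.array(o),R@d
def onz(f,px,z,pose=None):
    o,d=ray(f,px,pose); return o+d*(z-o[2])/d[2]
def wristpose(f,p,R):
    M=np.array(f["mount"]); return R@M[:3,:3], p+R@M[:3,3]
def proj(f,X,pose=None):
    R,o=(np.array(f["orientation"]),np.array(f["position"])) if pose is None else pose
    c=R.T@(np.array(X)-o); v=f["camera_matrix"]@np.array([c[0],-c[1],-c[2]]); return v[:2]/v[2]
def wgrab(name):
    p=np.array(ctrl.get_eef_pos());R=np.array(ctrl.get_tcp_rot()); f=ctrl.grab_frame("wrist")
    cv2.imwrite(f"pics/{name}.png",f["frame"]); np.savez(f"pics/{name}.npz",p=p,R=R,K=f["camera_matrix"],M=f["mount"])
    return f,wristpose(f,p,R)
def wload(name):
    z=np.load(f"pics/{name}.npz"); f=dict(camera_matrix=z["K"],mount=z["M"]); return f,wristpose(f,z["p"],z["R"])
E
python3 - <<'E'
from h import *
f=ctrl.grab_frame("top")
c=lambda u,v,a,b:(u/4.5+a-.5,v/4.5+b-.5)
print("board top")
for q in [(165,150),(201,155),(157,556),(120,552)]: print(onz(f,c(*q,180,220),.225).round(4))
print("hook hinge,tip")
for q,z in [((228,278),.205),((252,68),.212)]: print(onz(f,c(*q,180,220),z).round(4))
print("medallion top z=.210")
for q in [(168,115),(192,120),(162,247),(138,242)]: print(onz(f,c(*q,355,220),.21).round(4))
print("rack base z=.008")
for q in [(95,57),(383,125),(296,350),(36,280)]: print(onz(f,c(*q,355,220),.008).round(4))
E
```

```text
board top
[0.5114 0.3168 0.225 ]
[0.5088 0.2975 0.225 ]
[0.2977 0.3174 0.225 ]
[0.2997 0.3371 0.225 ]
hook hinge,tip
[0.443  0.2869 0.205 ]
[0.5562 0.2738 0.212 ]
medallion top z=.210
[ 0.531  -0.1049  0.21  ]
[ 0.5284 -0.1177  0.21  ]
[ 0.4605 -0.1012  0.21  ]
[ 0.4631 -0.0884  0.21  ]
rack base z=.008
[ 0.5792 -0.0845  0.008 ]
[ 0.5358 -0.2669  0.008 ]
[ 0.3933 -0.2102  0.008 ]
[ 0.437  -0.0463  0.008 ]
```

```bash
cat >> h.py <<'E'
def down(a):
    c,s=np.cos(a),np.sin(a); return np.array([[c,s,0],[s,-c,0],[0,0,-1.]])
E
python3 - <<'E'
from h import *
for p in [(.45,.22,.36),(.45,.22,.42),(.44,.23,.30),(.5,-.1,.38),(.54,.3,.19)]:
    for a in np.linspace(-np.pi,np.pi,9)[:-1]:
        q=ctrl.solve_ik(p,down(a)); print(p,round(a,2),None if q is None else np.round(q,2))
E
```

```text
(0.45, 0.22, 0.36) -3.14 [ 0.26  0.47 -1.17  1.61  0.44  1.36  0.6 ]
(0.45, 0.22, 0.36) -2.36 [ 0.25  0.46 -1.15  1.61  0.42  1.36  1.4 ]
(0.45, 0.22, 0.36) -1.57 [ 0.25  0.46 -1.15  1.61  0.42  1.36  2.19]
(0.45, 0.22, 0.36) -0.79 [-1.24  0.44  1.14  1.65 -0.41  1.32 -2.39]
(0.45, 0.22, 0.36) 0.0 [ 0.1   0.37 -0.86  1.61  0.28  1.3  -2.37]
(0.45, 0.22, 0.36) 0.79 [ 0.16  0.4  -0.97  1.61  0.34  1.32 -1.64]
(0.45, 0.22, 0.36) 1.57 [ 0.17  0.4  -0.99  1.61  0.34  1.32 -0.87]
(0.45, 0.22, 0.36) 2.36 [ 0.22  0.43 -1.08  1.61  0.39  1.34 -0.13]
(0.45, 0.22, 0.42) -3.14 [ 0.26  0.43 -1.19  1.48  0.4   1.5   0.64]
(0.45, 0.22, 0.42) -2.36 [ 0.24  0.42 -1.15  1.48  0.38  1.49  1.46]
(0.45, 0.22, 0.42) -1.57 [ 0.24  0.42 -1.15  1.48  0.38  1.49  2.24]
(0.45, 0.22, 0.42) -0.79 [-1.24  0.39  1.14  1.52 -0.36  1.46 -2.45]
(0.45, 0.22, 0.42) 0.0 [ 0.16  0.36 -0.98  1.48  0.3   1.46 -2.39]
(0.45, 0.22, 0.42) 0.79 [ 0.18  0.37 -1.01  1.48  0.31  1.46 -1.62]
(0.45, 0.22, 0.42) 1.57 [ 0.16  0.36 -0.98  1.48  0.3   1.46 -0.82]
(0.45, 0.22, 0.42) 2.36 [ 0.22  0.4  -1.09  1.48  0.35  1.48 -0.09]
(0.44,
[... 910 characters left out ...]
38  1.55  0.11  1.31 -0.75]
(0.5, -0.1, 0.38) 1.57 [ 0.53  0.31 -0.53  1.55  0.16  1.32 -0.01]
(0.5, -0.1, 0.38) 2.36 [ 0.62  0.33 -0.66  1.55  0.21  1.33  0.72]
(0.54, 0.3, 0.19) -3.14 [ 0.06  0.89 -1.21  1.56  0.85  1.3   0.31]
(0.54, 0.3, 0.19) -2.36 [ 0.04  0.86 -1.15  1.56  0.81  1.27  1.12]
(0.54, 0.3, 0.19) -1.57 [ 0.04  0.86 -1.15  1.56  0.81  1.27  1.91]
(0.54, 0.3, 0.19) -0.79 [-1.05  0.77  0.94  1.59 -0.67  1.13 -2.3 ]
(0.54, 0.3, 0.19) 0.0 [-0.31  0.63 -0.38  1.57  0.27  1.   -2.35]
(0.54, 0.3, 0.19) 0.79 [-0.23  0.65 -0.54  1.57  0.37  1.03 -1.66]
(0.54, 0.3, 0.19) 1.57 [-0.07  0.74 -0.85  1.56  0.6   1.12 -1.06]
(0.54, 0.3, 0.19) 2.36 [ 0.02  0.83 -1.08  1.56  0.76  1.22 -0.41]
```

```bash
python3 - <<'E'
from h import *
p=ctrl.get_eef_pos()
ctrl.move_l([p[0],p[1],.36],velocity=.25)
ctrl.move_pose([.5,-.16,.38],down(np.pi/2)); ctrl.pause(.15); wgrab("w_med"); print(ctrl.get_time())
ctrl.move_pose([.44,.22,.38],down(np.pi/2)); ctrl.pause(.15); wgrab("w_h1")
ctrl.move_l([.52,.22,.38],velocity=.2);ctrl.pause(.15); wgrab("w_h2"); print(ctrl.get_time())
E
```

```text
2.9917
5.375
```

View pics/w_med.png

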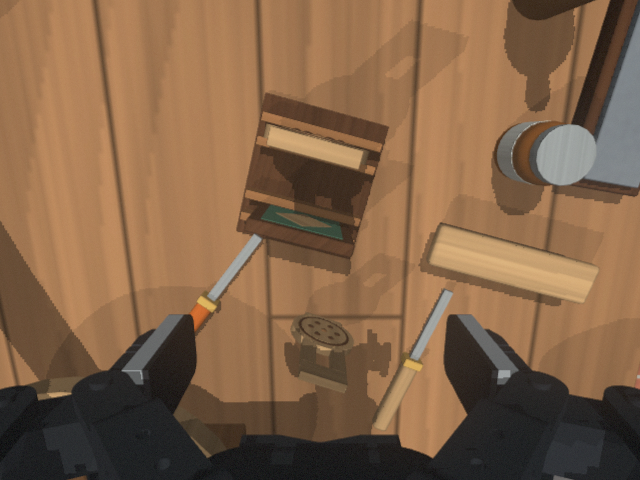

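View pics/w_h1.png

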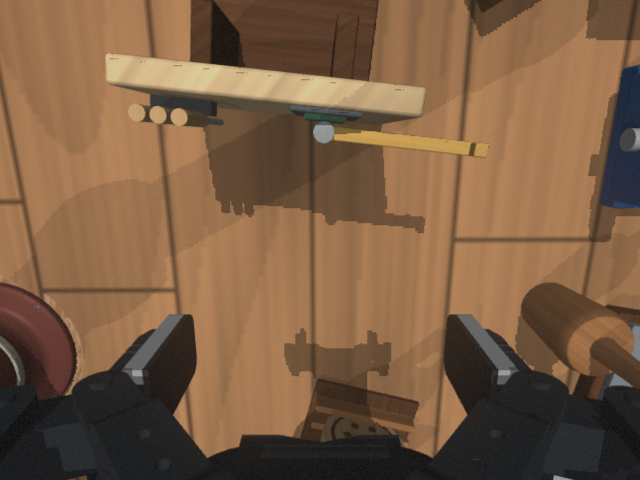

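View pics/w_h2.png

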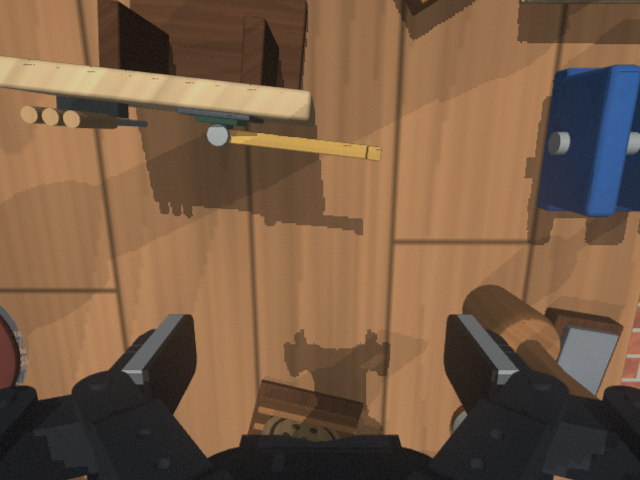

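```bash
python3 - <<'E'
import cv2
a=cv2.imread("pics/w_h1.png")[80:170,300:500]; b=cv2.imread("pics/w_h2.png")[80:170,195:395]
cv2.imwrite("pics/z1.png",cv2.resize(a,None,fx=4,fy=4,interpolation=cv2.INTER_CUBIC))
cv2.imwrite("pics/z2.png",cv2.resize(b,None,fx=4,fy=4,interpolation=cv2.INTER_CUBIC))
c=cv2.imread("pics/w_med.png")[85:265,230:395]
cv2.imwrite("pics/z3.png",cv2.resize(c,None,fx=3.3,fy=3.3,interpolation=cv2.INTER_CUBIC))
E
```

```text
(no output)
```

View pics/z1.png

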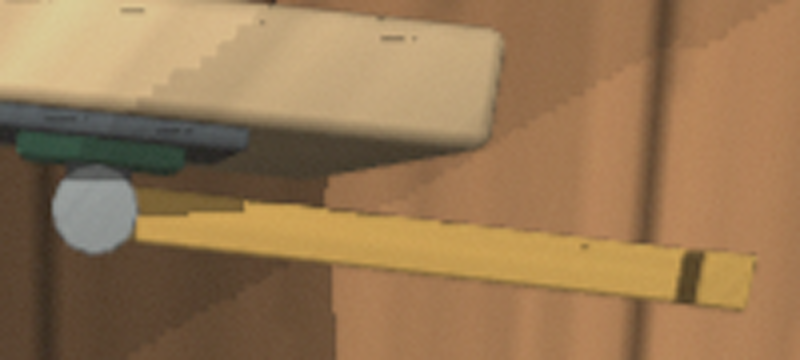

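View pics/z2.png

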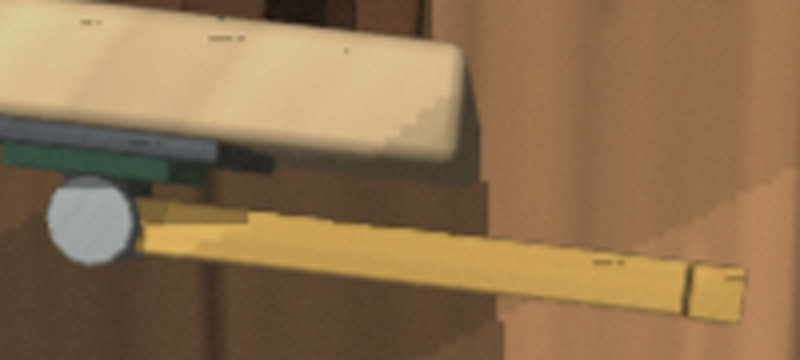

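View pics/z3.png

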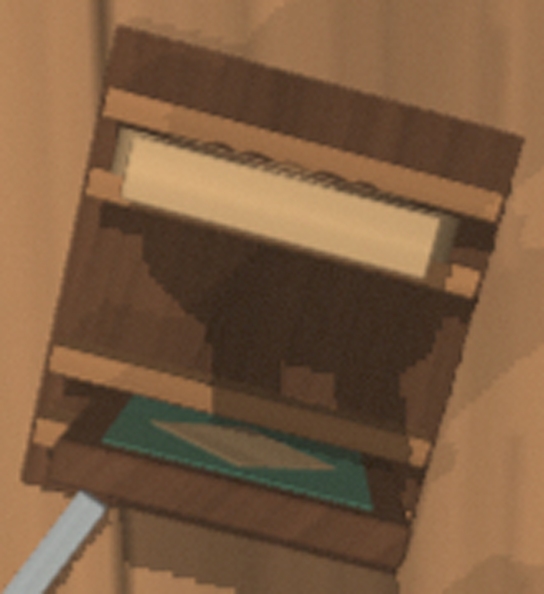

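```bash
cat >> h.py <<'E'
def tri(rays):
    A=np.zeros((3,3));b=np.zeros(3)
    for o,d in rays:
        d=d/np.linalg.norm(d);P=np.eye(3)-np.outer(d,d);A+=P;b+=P@o
    X=np.linalg.solve(A,b)
    return X,[np.linalg.norm((np.eye(3)-np.outer(d,d)/(d@d))@(X-o)) for o,d in rays]
E
python3 - <<'E'
from h import *
f1,p1=wload("w_h1");f2,p2=wload("w_h2");fm,pm=wload("w_med")
a=lambda u,v:(u/4+300-.5,v/4+80-.5); b=lambda u,v:(u/4+195-.5,v/4+80-.5); c=lambda u,v:(u/3.3+230-.5,v/3.3+85-.5)
for n,q1,q2 in [("tipL",(757,256),(747,268)),("tipR",(747,308),(740,320)),("cap",(95,210),(92,220)),("bcornF",(488,147),(457,161)),("bcornB",(502,32),(461,45))]:
    X,e=tri([ray(f1,a(*q1),p1),ray(f2,b(*q2),p2)]); print(n,X.round(4),np.round(e,4))
for z in (.2,.212,.224):print(z,onz(f1,a(752,282),z,p1),onz(f2,b(743,294),z,p2),onz(f1,a(95,210),z,p1),onz(f2,b(92,220),z,p2))
print("board corners z.225",[onz(f1,q,.225,p1).round(4) for q in [(106.5,54),(107,79.5),a(485,147),a(502,32)]],[onz(f2,q,.225,p2).round(4) for q in [b(457,161),b(461,45)]])
print("med");M=[onz(fm,c(*q),.21,pm).round(4) for q in [(137,133),(440,225),(430,278),(124,195)]];print(M, np.mean(M,0))
print("wrack",[onz(fm,c(*q),.008,pm).round(4) for q in [(118,27),(522,138)]])
E
```

```text
tipL [0.5627 0.2803 0.2122] [0.0002 0.0002]
tipR [0.5618 0.2711 0.2124] [0.0001 0.0001]
cap [0.4432 0.2885 0.2069] [0. 0.]
bcornF [0.5104 0.2986 0.223 ] [0. 0.]
bcornB [0.5113 0.317  0.2247] [0.0001 0.0001]
0.2 [0.56706895 0.27516424 0.2       ] [0.56390156 0.27539098 0.2       ] [0.44324839 0.28852784 0.2       ] [0.44155328 0.28858614 0.2       ]
0.212 [0.56237114 0.27559762 0.212     ] [0.56219728 0.27588426 0.212     ] [0.44314712 0.28846513 0.212     ] [0.44437978 0.28859078 0.212     ]
0.224 [0.55767333 0.27603099 0.224     ] [0.560493   0.27637754 0.224     ] [0.44304586 0.28840241 0.224     ] [0.44720629 0.28859542 0.224     ]
board corners z.225 [array([0.3008, 0.338 , 0.225 ]), array([0.299 , 0.3224, 0.225 ]), array([0.5095, 0.2986, 0.225 ]), array([0.5112, 0.3169, 0.225 ])] [array([0.5105, 0.2985, 0.225 ]), array([0.5113, 0.3171, 0.225 ])]
med
[array([ 0.4645, -0.0864,  0.21  ]), array([ 0.531 , -0.1061,  0.21  ]), array([ 0.5291, -0.1176,  0.21  ]), array([ 0.4612, -0.0995,  0.21  ])] [ 0.49645 -0.1024   0.21   ]
wrack [array([ 0.4364, -0.0463,  0.008 ]), array([ 0.58 , -0.084,  0.008])]
```

```bash
cat >> h.py <<'E'
H=np.array([.4432,.2885]); B0=-.0968
xb=np.array([-np.sin(B0),np.cos(B0)]); yb=np.array([-np.cos(B0),-np.sin(B0)])
BO=np.array([.4557,.3039])
def un(th):
    p=B0-th; return np.array([np.cos(p),np.sin(p)]),np.array([-np.sin(p),np.cos(p)])
def fpose(th,r,off,z):
    u,n=un(th); return np.r_[H+r*u+off*n,z],down(np.pi/2+B0-th)
E
python3 - <<'E'
from h import *
ctrl.command_gripper(0.0,20)
p,R=fpose(0,.096,.032,.30)
ctrl.move_pose(p,R)
q0=np.array(ctrl.get_q());print(q0.round(2))
p[2]=.182
print(ctrl.move_l(p,velocity=.12,threshold=5))
f0=np.array(ctrl.get_contact_force());print(f0)
p1,_=fpose(0,.096,.005,.182)
r=ctrl.move_l(p1,velocity=.02,threshold=1.5)
e=ctrl.get_eef_pos();u,n=un(0);print(r,e,"off",(e[:2]-H)@n,"r",(e[:2]-H)@u,ctrl.get_contact_force()-f0,ctrl.get_time())
for th in (.4,.8,1.2,1.57):
    q=ctrl.solve_ik(*fpose(th,.096,.017,.182));print(None if q is None else np.round(q,2))
E
```

```text
[-0.2   0.59 -0.64  1.38  0.35  1.29 -0.95]
False
[0.2669798  0.13521514 0.75585771]
True [0.54002038 0.29242082 0.18172527] off 0.013260051599110352 r 0.09598818058540218 [0.30271209 1.09293218 0.106213  ] 8.7583
[-0.18  0.62 -0.5   1.64  0.35  0.96 -1.3 ]
[-0.19  0.56 -0.41  1.74  0.27  0.9  -1.61]
[-0.22  0.5  -0.31  1.84  0.2   0.83 -1.93]
[-0.3   0.44 -0.21  1.94  0.13  0.78 -2.25]
```

```bash
python3 - <<'E'
from h import *
for th in np.r_[np.arange(.15,1.36,.15),1.42]:
    r=ctrl.move_l(*fpose(th,.096,.0133,.182),velocity=.06,threshold=7)
    F=np.array(ctrl.get_contact_force());e=ctrl.get_eef_pos();u,n=un(th)
    print(round(th,2),r,"Fn %.1f Fu %.1f Fz %.1f"%(F[:2]@n,F[:2]@u,F[2]),round(ctrl.get_time(),2))
    if r: break
f=ctrl.grab_frame("top");cv2.imwrite("pics/top1.png",cv2.resize(f["frame"][200:360,170:290],None,fx=4,fy=4,interpolation=cv2.INTER_CUBIC))
E
```

```text
0.15 False Fn 0.8 Fu 0.0 Fz -0.6 9.14
0.3 False Fn 1.3 Fu -0.9 Fz 0.6 9.53
0.45 False Fn 0.5 Fu -0.1 Fz -0.8 9.93
0.6 False Fn 1.6 Fu -0.5 Fz -0.8 10.32
0.75 False Fn 0.7 Fu -0.1 Fz -0.3 10.71
0.9 False Fn 0.8 Fu -1.4 Fz 0.0 11.1
1.05 False Fn 1.6 Fu -1.1 Fz -0.9 11.49
1.2 False Fn 1.2 Fu -0.2 Fz -0.8 11.88
1.35 False Fn 1.5 Fu -0.2 Fz -0.2 12.28
1.42 False Fn 2.3 Fu -0.1 Fz -0.5 12.54
```

View pics/top1.png

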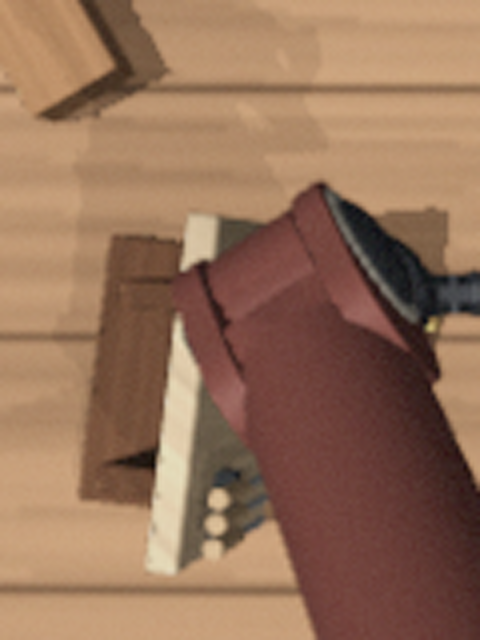

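```bash
python3 - <<'E'
from h import *
for th in np.arange(1.44,1.66,.02):
    r=ctrl.move_l(*fpose(th,.096,.0133,.182),velocity=.015,threshold=4)
    ctrl.pause(.05)
    F=np.mean([ctrl.get_contact_force() for _ in range(5)],0);u,n=un(th)
    e=ctrl.get_eef_pos();print(round(th,3),r,"Fn %.1f Fu %.1f"%(F[:2]@n,F[:2]@u),"off %.4f"%((e[:2]-H)@n),round(ctrl.get_time(),2))
    if r or F[:2]@n>6: break
wgrab("w_out")
E
```

```text
1.44 False Fn 3.5 Fu 0.3 off 0.0136 12.93
1.46 False Fn 2.8 Fu -1.5 off 0.0132 13.26
1.48 False Fn 2.5 Fu -0.7 off 0.0131 13.59
1.5 False Fn 2.2 Fu -1.2 off 0.0131 13.93
1.52 False Fn 3.1 Fu -1.1 off 0.0132 14.26
1.54 False Fn 2.5 Fu -2.3 off 0.0132 14.59
1.56 False Fn 3.2 Fu -0.8 off 0.0136 14.93
1.58 False Fn 5.0 Fu -0.8 off 0.0146 15.26
1.6 False Fn 7.4 Fu -1.3 off 0.0158 15.59
```

View pics/w_out.png

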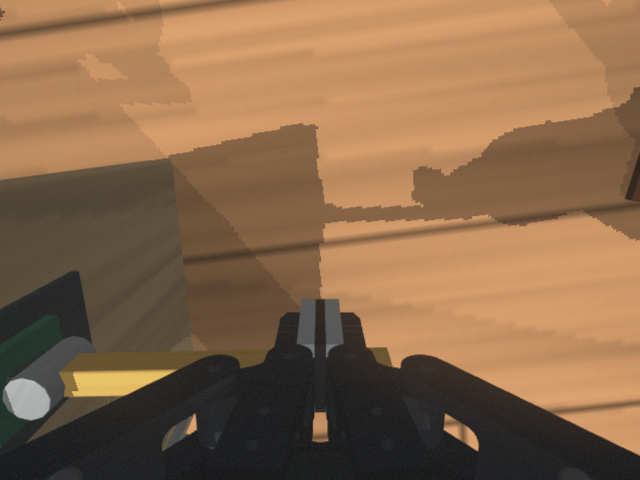

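```bash
python3 - <<'E'
from h import *
ctrl.pause(.1)
p,R=fpose(1.571,.096,.045,.182)
ctrl.move_l(p,velocity=.06)
p[2]=.36
ctrl.move_l(p,velocity=.25)
ctrl.command_gripper(.05,20)
ctrl.move_pose([.44,.17,.38],down(np.pi/2));ctrl.pause(.15);wgrab("w_o2");print(ctrl.get_time())
im=cv2.imread("pics/w_o2.png")
E
```

```text
19.5
```

View pics/w_o2.png

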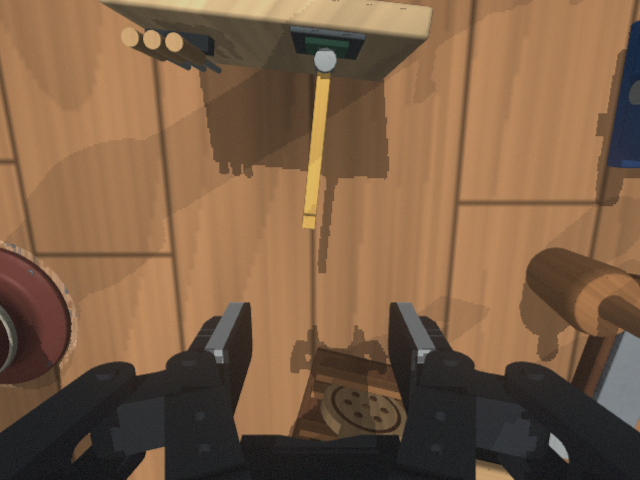

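```bash
python3 - <<'E'
from h import *
f,p=wload("w_o2")
t=onz(f,(309,228),.212,p);c=onz(f,(325,60.5),.206,p);print(t,c,np.linalg.norm((t-c)[:2]),"ang",np.arctan2(*(t-c)[1::-1]),"exp",B0-1.571)
qs=np.array(ctrl.get_q())
for a in (-.255,-.255+np.pi):
  print(np.round(ctrl.solve_ik([.4964,-.1024,.181],down(a)),2))
for a in (B0,B0+np.pi):
  for q in ([.427,.125,.24],[.4375,.23,.24],[.4375,.23,.205],[.4375,.23,.31]):
    s=ctrl.solve_ik(q,down(a));print(a,None if s is None else np.round(s,2))
E
```

```text
[0.43148164 0.16938992 0.212     ] [0.44334566 0.28818248 0.206     ] 0.11938353033160834 ang -1.6703379994095646 exp -1.6678
[ 0.2   0.46 -0.06  1.9   0.04  0.79 -1.7 ]
[ 0.55  0.51 -0.57  1.89  0.36  0.85  1.11]
-0.0968 [-0.18  0.3  -0.2   1.97  0.08  0.89 -2.09]
-0.0968 [-0.37  0.37 -0.22  1.85  0.1   0.93 -2.3 ]
-0.0968 [-0.38  0.41 -0.2   1.9   0.11  0.84 -2.31]
-0.0968 [-0.35  0.3  -0.24  1.73  0.08  1.12 -2.28]
3.044792653589793 [ 0.22  0.37 -0.75  1.96  0.31  0.93  0.79]
3.044792653589793 [ 0.01  0.46 -0.78  1.84  0.38  1.    0.55]
3.044792653589793 [-0.01  0.5  -0.76  1.88  0.43  0.92  0.5 ]
3.044792653589793 [ 0.04  0.39 -0.81  1.72  0.3   1.17  0.62]
```

Hook is straight out: tip at px (309,228), cap at (325,60), length 119.4 mm, direction within 0.003 rad of the stop. Next is the medallion.

```bash
python3 - <<'E'
from h import *
ctrl.move_pose([.4964,-.1024,.30],down(-.255))
f0=np.array(ctrl.get_contact_force())
print(ctrl.move_l([.4964,-.1024,.181],velocity=.1,threshold=5))
print("F",np.array(ctrl.get_contact_force())-f0)
wgrab("w_g0")
ctrl.command_gripper(0.0,40)
print("open",ctrl.get_opening(),"F",np.array(ctrl.get_contact_force())-f0,ctrl.get_time())
wgrab("w_g1")
E
```

```text
False
F [0.30410603 0.00686963 1.00254716]
open 0.012786722520865748 F [-0.91895317  0.14735968  2.20509924] 22.4167
```

View pics/w_g1.png

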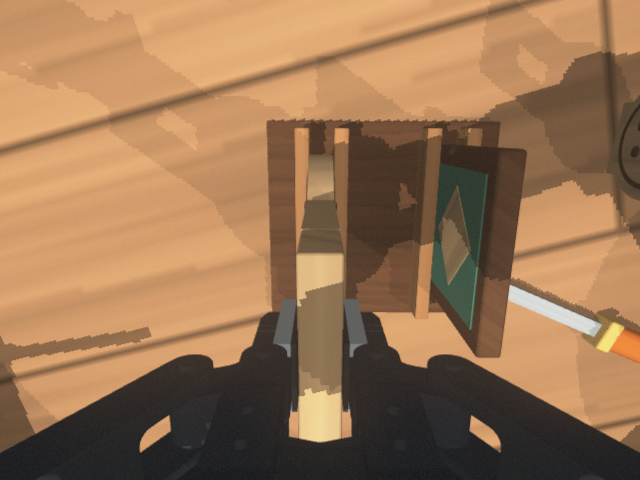

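```bash
python3 - <<'E'
from h import *
f,p=wload("w_g1"); z=np.load("pics/w_g1.npz")
e=onz(f,(320.5,252.5),.21,p); w=z["R"].T@(e-z["p"]); print("tool-frame far edge",w, "expect x=+0.035")
e=onz(f,(320.5,440),.21,p); print(z["R"].T@(e-z["p"]))
f0=np.array(ctrl.get_contact_force())
x=ctrl.get_eef_pos()
ctrl.move_l([x[0],x[1],x[2]+.065],velocity=.1);ctrl.pause(.2)
print("dF",np.array(ctrl.get_contact_force())-f0,ctrl.get_opening(),ctrl.get_eef_pos(),ctrl.get_time())
# pre-insert: slot at 0.18 in front of face
P=H-(.18-.016)*xb
ctrl.move_l([*P,.246],rot=down(B0),velocity=.15)
ctrl.pause(.2)
print(ctrl.get_eef_pos(),ctrl.get_contact_force()-f0,ctrl.get_time())
wgrab("w_pre"); s=ctrl.grab_frame("side");cv2.imwrite("pics/side_pre.png",cv2.resize(s["frame"][160:400,190:430],None,fx=2.5,fy=2.5,interpolation=cv2.INTER_CUBIC))
E
```

```text
tool-frame far edge [ 0.0341343  -0.00041023 -0.02861438] expect x=+0.035
[-0.02939459 -0.0003532  -0.0286725 ]
dF [ 1.1159804   0.8724204  -4.47844682] 0.013134510897070793 [ 0.49626647 -0.10249177  0.24557482] 23.4667
[0.4275129  0.12475915 0.24597235] [ 0.97431099 -0.63092952 -4.44326768] 25.4083
```

View pics/w_pre.png

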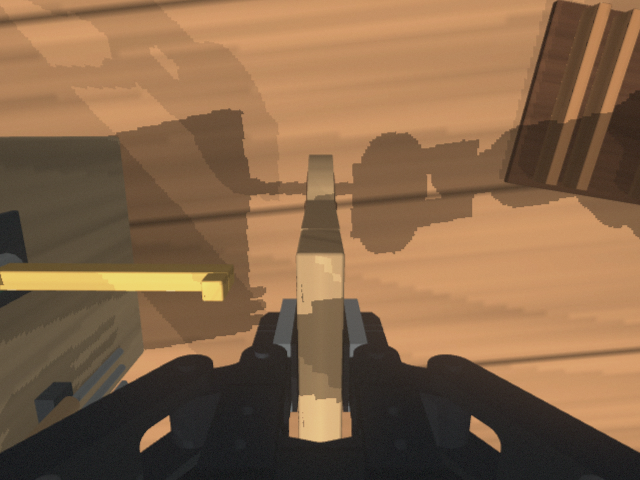

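View pics/side_pre.png

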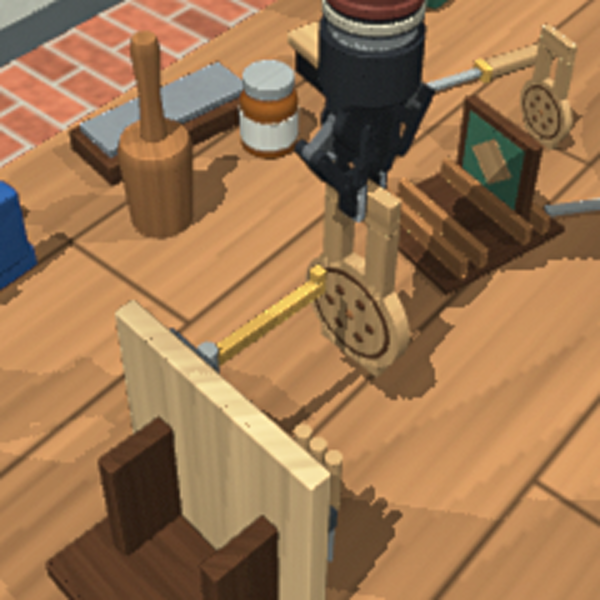

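```bash
python3 - <<'E'
from h import *
f,p=wload("w_pre"); z=np.load("pics/w_pre.npz")
for px,h in [((213,290),.212),((227,290),.206),((203,281),.2)]:
    e=onz(f,px,h,p); print(e,"tool",z["R"].T@(e-z["p"]),"along/across hook",(e[:2]-H)@-xb,(e[:2]-H)@yb)
P=H-(.18-.016)*xb
ctrl.move_l([*P,.231],velocity=.08); ctrl.pause(.1)
wgrab("w_pre2"); print(ctrl.get_time())
E
```

```text
[0.43123053 0.17365901 0.212     ] tool [-0.00108041 -0.04903505  0.03396372] along/across hook 0.11546020356672707 0.0008141779150433023
[0.42847169 0.16898304 0.206     ] tool [-0.00336888 -0.04411283  0.0399646 ] along/across hook 0.12038091981161225 0.003108176057559695
[0.43201573 0.1813765  0.2       ] tool [-0.00105336 -0.05679445  0.04596235] along/across hook 0.10770295073415238 0.0007785412518745675
25.9917
```

```bash
python3 - <<'E'
from h import *
T=H-(.075-.016)*xb
r=ctrl.move_l([*T,.231],velocity=.06,threshold=4);ctrl.pause(.1)
print(r,ctrl.get_eef_pos(),ctrl.get_contact_force(),ctrl.get_time())
wgrab("w_ins"); s=ctrl.grab_frame("side");cv2.imwrite("pics/side_ins.png",cv2.resize(s["frame"][200:400,190:390],None,fx=3,fy=3,interpolation=cv2.INTER_CUBIC))
E
```

```text
False [0.43755518 0.22944104 0.23100924] [ 0.80098944 -0.15196661 -2.08031209] 27.9917
```

View pics/w_ins.png

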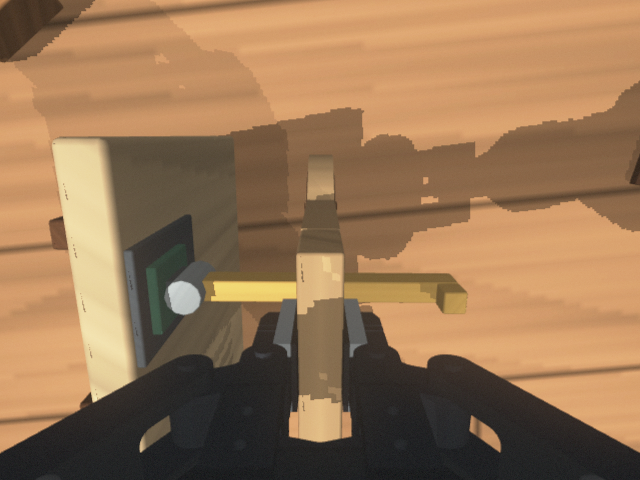

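View pics/side_ins.png

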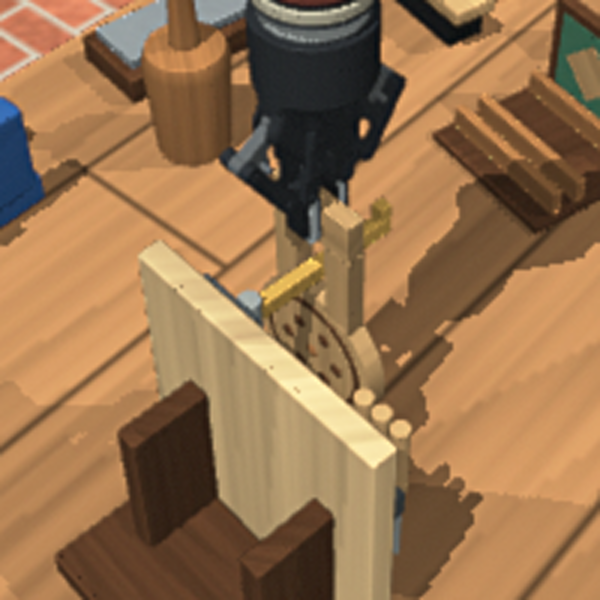

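```bash
python3 - <<'E'
from h import *
T=H-(.075-.016)*xb
f0=np.array(ctrl.get_contact_force())
print(ctrl.move_l([*T,.211],velocity=.04,threshold=3))
fa=np.mean([ctrl.get_contact_force() for _ in range(5)],0)
z=.211
while z>.192:
    z-=.001
    r=ctrl.move_l([*T,z],velocity=.01,threshold=2.5); ctrl.pause(.08)
    F=np.mean([ctrl.get_contact_force() for _ in range(3)],0)-fa
    print(round(z,4),r,F.round(2),round(ctrl.get_eef_pos()[2],4))
    if F[2]>3.5: break
ctrl.pause(.5)
F=np.mean([ctrl.get_contact_force() for _ in range(5)],0)-fa
print(F,ctrl.get_opening(),ctrl.get_time())
wgrab("w_low")
E
```

```text
False
0.21 False [-0.18 -0.72  1.19] 0.2101
0.209 False [ 0.35 -0.4  -0.18] 0.209
0.208 False [ 0.19 -0.56  0.19] 0.208
0.207 False [1.02 0.11 1.22] 0.207
0.206 False [-0.62 -0.65  1.52] 0.206
0.205 False [0.42 0.19 1.63] 0.205
0.204 False [0.43 0.88 0.51] 0.204
0.203 False [0.28 0.5  2.49] 0.2031
0.202 False [-0.02  0.63  6.18] 0.2024
[-0.31186031 -1.19631653  6.83380911] 0.013181862816435626 32.2417
```

View pics/w_low.png

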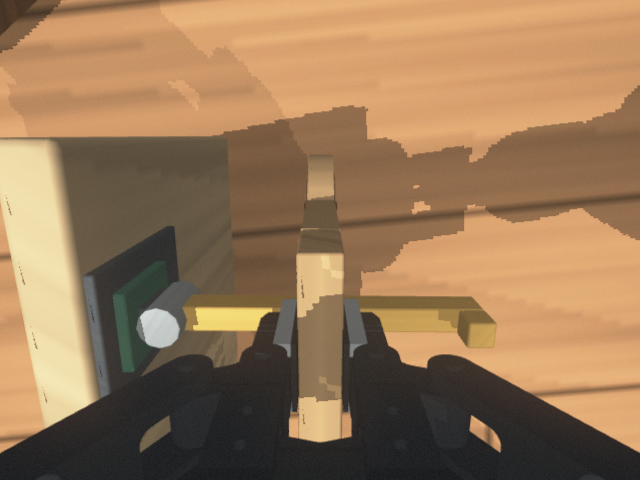

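```bash
python3 - <<'E'
from h import *
T=H-(.075-.016)*xb
ctrl.move_l([*T,.2026],velocity=.01); ctrl.pause(.5)
print(ctrl.get_contact_force(),ctrl.get_eef_pos())
ctrl.command_gripper(.035); ctrl.pause(.2)
print(ctrl.get_opening(),ctrl.get_contact_force())
wgrab("w_rel")
E
```

```text
[0.70514438 0.42514591 0.82428848] [0.43756116 0.22981603 0.20255989]
0.03524483095194825 [ 0.37941739 -0.15051123  1.46402353]
```

View pics/w_rel.png

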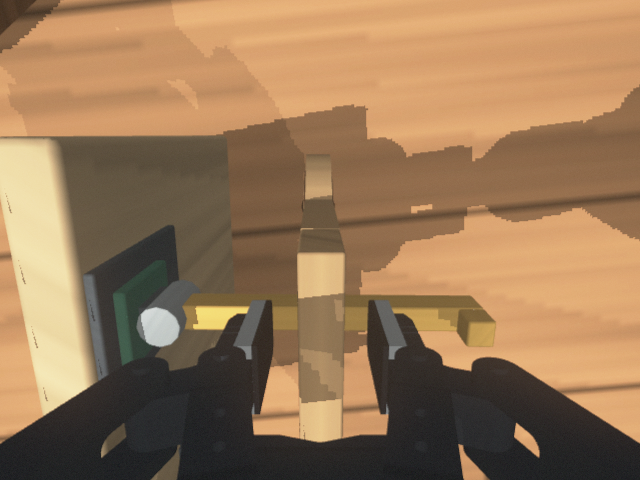

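Released with both pads clear of the medallion, which still stands across the hook at px (320,330). I'll rise straight up and check it.

```bash
python3 - <<'E'
from h import *
T=H-(.075-.016)*xb
ctrl.move_l([*T,.36],velocity=.1)
ctrl.move_l([.46,.10,.38],velocity=.2); ctrl.pause(1)
print(ctrl.get_time(),ctrl.get_contact_force())
wgrab("w_fin")
for i in range(2):
    s=ctrl.grab_frame("side");cv2.imwrite(f"pics/side_fin{i}.png",cv2.resize(s["frame"][220:400,190:390],None,fx=3,fy=3,interpolation=cv2.INTER_CUBIC)); 
    if i==0: a=s["frame"][220:400,190:390].astype(int); ctrl.pause(.4)
print("max diff",np.percentile(abs(s["frame"][220:400,190:390].astype(int)-a).max(2),99.8))
t=ctrl.grab_frame("top");cv2.imwrite("pics/top_fin.png",t["frame"])
E
```

```text
37.175 [ 0.75993782  1.21768443 -0.7389579 ]
max diff 5.0
```

View pics/side_fin1.png

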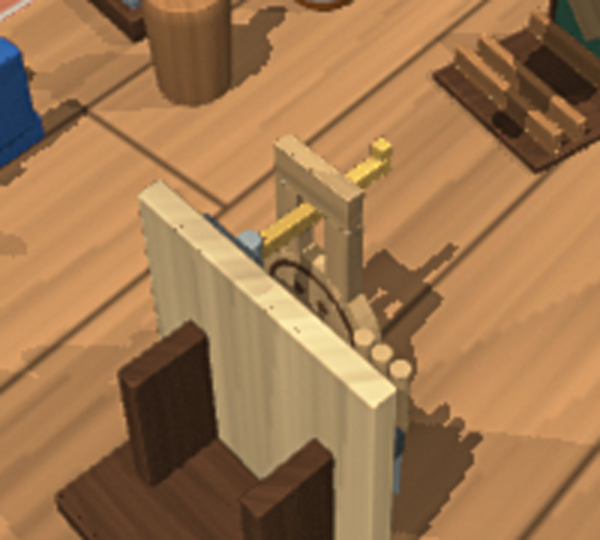

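View pics/top_fin.png

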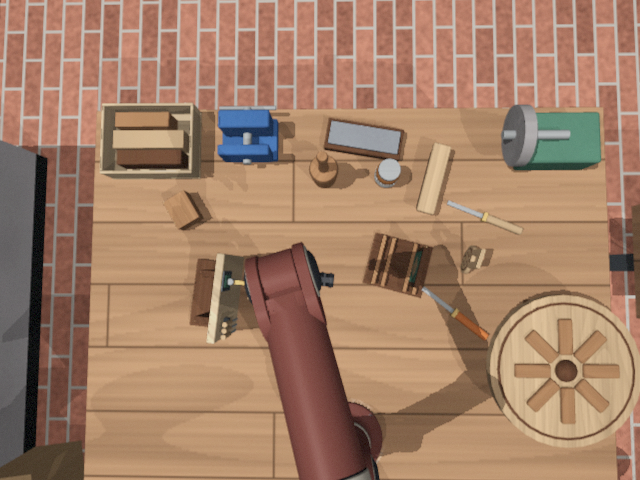

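View pics/w_fin.png

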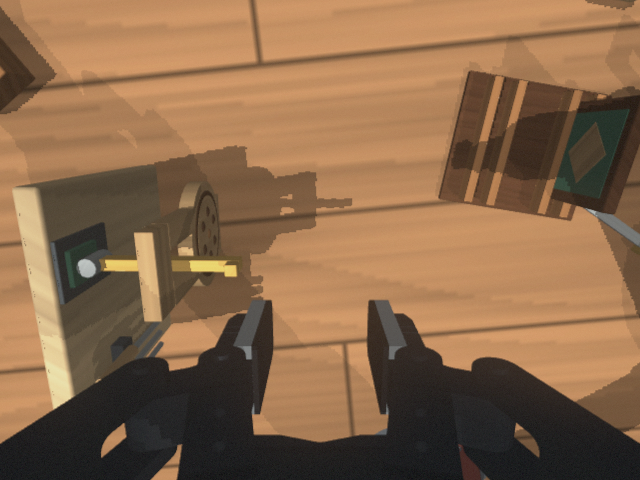

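```bash
python3 - <<'E'
from h import *
f,p=wload("w_fin")
P=onz(f,(146,277),.232,p); d=P[:2]-BO; print("tab top z.232: board x,y",d@xb,d@yb)
G=H-(.059)*xb
for z in (.2,.232,.13,.09): 
    for w in (-.05,0,.05): print(z,w,proj(f,[*(G+w*yb),z],p).round(0))
E
```

```text
tab top z.232: board x,y -0.073788770045875 0.010415857507793544
0.2 -0.05 [158. 203.]
0.2 0 [164. 265.]
0.2 0.05 [170. 321.]
0.232 -0.05 [141. 211.]
0.232 0 [148. 278.]
0.232 0.05 [155. 339.]
0.13 -0.05 [186. 192.]
0.13 0 [190. 243.]
0.13 0.05 [194. 291.]
0.09 -0.05 [198. 187.]
0.09 0 [201. 234.]
0.09 0.05 [205. 278.]
```

```bash
python3 - <<'E'
from h import *
print(ctrl.get_time()); ctrl.job_done()
E
```

```text
37.775
the job is handed in; nothing more can be done
```

The medallion is hanging on the hook, released, and I handed the job in at 37.8 s of the 72 s allowed. No verdict comes back, so these are my own checks.

- **Hook:** I pushed it from behind with closed fingers until the force rose against its stop, reaching about 7.4 N (limit 18 N). A later picture put its arm within about 0.003 rad of the fully-out direction.
- **Hanging:** I gripped the medallion by its top strip, passed the slot over the hook, and lowered it until the hook bore about 7 N. I eased that off and then opened the fingers.
- **Final state:** The top of the medallion measured 74 mm in front of the board and 10 mm along it. Its disc appeared within a few pixels of where it should be if hanging upright. Two pictures 0.4 s apart showed no movement. The gripper was well clear of everything.
- **Bystanders:** By eye, all of them look in place against the first picture; I didn't measure them.
- **Rough readings:** The wrist force varied by about 1 N, so the bearing forces are approximate. No check failed. The one mismatch was the rack position from the first overhead picture, which was about 5 mm off the wrist camera's because of shadows; I used the wrist camera's.

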